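Clip the lampholder module onto the lamp-test rail

TASK

Fit the loose module with the round white lampholder into the free bay of the lamp-test rail, beside the unit already there. With its far end raised, hook its lip under the rail's near (robot-side) edge, then rock it down until it sits flat and its sprung foot has clicked under the far edge, and let go. Leave the other loose module, with the rocker switch, where it is.

Things in the scene. Friction and masses are not known exactly. Their poses are not given: they have to be found in the camera images.
- module: To fit: grey housing 90 (x) x 40 (y) x 42 (z) mm, 0.2 to 0.3 kg, round white lampholder (38 across, 20 high) mid-top. Origin: centre of the housing's flat underside, z up. It stands on a rigid hook (-x end) and a white sprung foot (+x end), both reaching 19 mm below the underside; origin starts 19 mm above the table. Grasp the 40 mm width. Seated: underside on the rail top, x along the bay's x.
- lip (a point): Tip of the module's hook lip, upper side: 28.5 mm to -x of the module's origin and 14.5 mm below it. The hook's leg spans the full width, inner face at x = -36.5, outer face at -42.5; the lip runs from it towards +x, its top 11 mm below the underside at the leg, 14 at the tip. The 4 mm rail flange goes between lip and underside.
- foot (a joint): How far the module's sprung foot is pushed outwards (+x), in m: 0 at rest (also once clicked in), at most 0.008. Its nose points to -x, as far as x = 31 mm, catch face 6 mm below the underside, sloping face below that, so pressing down on the rail's edge pushes it out: about 1.4 N to start, 3.5 N at 5 mm; the press down takes some 5 to 15 N.
- bay: Free bay of the rail. Origin: bay's middle on the rail's top, 40 mm above the table; y along the rail, x across it to the far side. Rail flange 70 mm wide (edges x = -35, +35), 4 thick, on a 24 wide web; 28 mm open beneath, over a base plate 130 wide. White tag on the plate at x = +57. Clear 70 mm either way along y; the fitted grey unit (60 wide, black knob) is centred 160 mm away at +y or -y.
- spare: The other loose module, to be left alone: same grey housing, hook and foot (90 x 40 x 42 mm), but a low black rocker switch on top instead of the lampholder. Same origin and axes.
There are look-alikes about, which are no part of the job. Leave any green or yellow look-alike of the module alone.

How it is judged (in metres and radians):
On the way:
1. the lip is hooked under the rail's near edge while the module's far end is still raised (tilted 6 degrees or more) (x of module in the frame of bay between -0.02 and 0.02 m and angle between module's own z axis and vertical between 0.1 and 0.6 rad and x of lip in the frame of bay between -0.034 and -0.015 m and z of lip in the frame of bay below -0.004 m), for 0.1 s.
At the end, for the whole second after the job is handed in: The lampholder module is at rest, flat on the rail (height within 3 mm, tilt under 3 degrees), hook at the near edge, centred across the rail within 6 mm, square within 10 degrees, within 20 mm of the bay's middle along it, foot sprung back to within 2 mm of rest (x of module in the frame of bay between -0.006 and 0.006 m and y of module in the frame of bay between -0.02 and 0.02 m and z of module in the frame of bay between -0.003 and 0.003 m and angle between module's own z axis and vertical below 0.06 rad and angle between the x axis of module and the x axis of bay, either way round below 0.17 rad and x of lip in the frame of bay below -0.015 m and value of joint foot below 0.002 m and linear speed of module below 0.02 m/s); the robot touches nothing.
It fails at once if the other loose module is moved more than 20 mm (distance of spare from where it was at the start of the episode above 0.02 m).
It also fails if it takes over 38 s, if anything falls off the work surface, if the arm or the gripper's body presses on something with over 40 N, if the wrist force passes 120 N, or if a joint passes its speed limit or range.

ROBOT

A 6-joint arm with a two-finger parallel gripper is mounted at the origin on the work surface. World frame = base frame: x ahead of the robot, y to its left, z up, the work surface at z = 0. Lengths are in m, angles in degrees, forces in N, time in s.
With the tool pointing down it reaches from about 0.35 to 0.875 m from the base axis. Payload 4.2 kg.
Tool frame: the origin (TCP) lies at the centre of the arm's flange, where the gripper is bolted on; the fingertips stand 182 mm ahead of it and the grasp point (between the pads) lies 164 mm ahead of it (r.nose_length is the distance from the TCP to the fingertips, in m); z points along the fingers, y is the line along which they close (so a half turn about z gives the same grasp; the last joint's range is limited). The gripper opens to 87 mm and grips with 3 to 60 N. Pads are 19 mm wide; open, the fingers measure 117 mm over their backs; the gripper's body (75 mm by 190 mm) begins 51 mm behind the grasp point.
Start: joints at [-58.407, 22.042, 0.453, 0, -68.411, -14.817], TCP at [0.18, -0.598, 0.405] pointing down, gripper open.
Joint ranges: [-179.83, 179.83], [-69.29, 118.12], [-61.27, 80.66], [-181.25, 117.63], [-171.15, -9.14], [-177.46, 177.46]. Speed limits (degrees/s): [159.86, 159.86, 180, 180, 180, 180].

INTERFACE

Orientations are given as a 3x3 rotation matrix whose columns are the frame's x, y, z axes.
In Python, from station import r, vision gives the robot as it stands. The module is installed in compiled form; this text tells all that it offers.
- The arm moves only by the shell command python3 -m creep 'ROWS'. ROWS is JSON, a list of rows, each a list of 7 numbers: the opening, from -1 (shut) to 1 (fully open), then the shift along the tool's x, y, z in mm, then the turn, a rotation vector about the tool's x, y, z in degrees. A call has 1 to 8 rows; each row is the pose to reach, as a shift and turn from the pose commanded when the call began, along the tool's axes at that moment; what a row does not reach only later rows make up. A row lasts 1/12 s, in which the tool goes at most 41.7 mm and 7.16 degrees, less where a joint would pass 70% of its speed; a pose out of reach is approached as far as the arm can. A call with a gripper value outside its range is refused whole. The fingers move at their own pace and stop on an object; the grip force is fixed at half the most. Time passes only in rows, so rows that repeat a pose let the fingers close. It gives the time, the measured TCP pose, the force, the opening and the grip force at its end, in the units of the state.
- r.sense(): the state, without advancing time (a new reading comes with each control period).
- vision.capture(name): name is "scene" or "top" or "wrist"; returns (picture, depth): 420x560x3 uint8, red, green, blue; 420x560 float32, m along the optical axis (not along the pixel's ray), 0 where there is no reading.
- vision.camera_model(name): a dict with "vertical_fov" (degrees; the focal length in pixels is half the picture's height over the tangent of half this angle, whatever the lens; pixels are square), "cx", "cy" (the principal point, pixels), "extrinsics" (4x4, takes a point from camera to world coordinates); the wrist camera has in their place "mount" (4x4, takes a point from camera to tool coordinates, whose origin is the TCP and whose axes are the flange's). Camera axes: x right, y down, z forward; pixel columns grow to the right and rows downward; lengths in m; the calibration is good to about 2 mm. A picture is of the moment at which its call begins: read the wrist's pose just before it. camera_model takes no time and is no camera call.
- r.finish_job(): hands the job in; it is judged then, once.
Trained networks look in the newest picture that a camera, given by its name, has taken for a name from the list of things; names that differ only in an ending like _2 or _b are one class to them, and where a whole thing is asked for, a point or a joint stands for the part that bears it (a point fixed in the world has none). Each returns a list of dicts, best first, with "conf" (0 to 1); they miss things now and then, are a little off and sometimes report something else, mostly with a low value. They report only what shows in the picture. A call takes as long as a camera call. They do not tell look-alikes from the thing itself.
- vision.find_in(camera, thing): "uv" ([column, row] in pixels, amid what is visible of it).
- vision.cut_out(camera, thing): "region" (420x560 bool, what is visible of it) and "uv" ([column, row] in pixels, amid what is visible of it).
The state is a dict: "time_s": time; "joints": joint angles; "joint_velocities": joint speeds; "effort": joint torques, N m; "tcp_pos": TCP position; "ee_rot": TCP orientation; "wrist_force": force on the tool from outside, world axes, zero at the start; "moment": the same for the moment, N m; "gripper_width": opening from 0.0 (shut) to 1.0 (fully open); "gripper_force": force on a finger pad.
Only numpy, scipy, OpenCV 4.12 (cv2) and the standard library are available. Lean on these libraries where they do the work, as an engineer would, in place of code of your own. Each camera call takes 0.05 s, during which the arm holds its last target. There are 200 camera calls.

## Working session

There is one attempt and no reset: what is moved stays moved. The work goes in short steps, Python scripts to look and compute and a shell command to move; the robot and the scene stay as the last step left them, time stands still between calls to the robot, and variables do not carry over. Pictures are saved under pics/ and viewed, at most 10 in all, crops included, and the job is handed in when it is done.

```bash
mkdir -p pics
cat > h.py <<'E'
import numpy as np, cv2
from station import r, vision
def cap(n, save=None):
    s=r.sense(); p,d=vision.capture(n); m=vision.camera_model(n)
    if save: cv2.imwrite('pics/'+save+'.png',p[:,:,::-1])
    if 'mount' in m:
        T=np.eye(4);T[:3,:3]=s['ee_rot'];T[:3,3]=s['tcp_pos'];E=T@np.array(m['mount'])
    else: E=np.array(m['extrinsics'])
    f=210/np.tan(np.radians(m['vertical_fov'])/2)
    v,u=np.mgrid[:420,:560]
    P=np.stack([(u-m['cx'])/f*d,(v-m['cy'])/f*d,d],-1)@E[:3,:3].T+E[:3,3]
    P[d==0]=np.nan
    return p,d,P
E
python3 - <<'E'
from h import *
print(r.sense())
for c in ['scene','top']:
    p,d,P=cap(c,c+'1')
    for t in ['module','spare','bay']:
        try:
            for o in vision.cut_out(c,t)[:4]:
                q=P[o['region']]; print(c,t,o['conf'],o['uv'],o['region'].sum(),np.nanmedian(q,0).round(3),np.nanmax(q[:,2]).round(3))
        except Exception as e: print(c,t,e)
E
```

```text
{'time_s': 0.0, 'joints': array([-5.84068980e+01,  2.20898208e+01,  3.81458180e-01, -2.76687624e-02,
       -6.84113575e+01, -1.48177479e+01]), 'joint_velocities': array([-0.07719539,  0.00886142, -0.03396778, -0.04995692,  0.0398723 ,
       -0.00760441]), 'effort': array([ 7.90532431e-04, -3.90669429e+01,  1.87410772e+01,  4.21984702e+00,
        1.09538631e-02, -2.04170774e-04]), 'tcp_pos': array([ 0.18037447, -0.59819682,  0.40368398]), 'ee_rot': array([[-9.57495104e-01, -2.88448641e-01, -7.12154221e-04],
       [-2.88449503e-01,  9.57492989e-01,  2.01502938e-03],
       [ 1.00650188e-04,  2.13480130e-03, -9.99997716e-01]]), 'wrist_force': array([ 0.37537825, -0.45757998, -0.09115414]), 'moment': array([-0.00701636, -0.031237  , -0.03231213]), 'gripper_force': 0.0, 'gripper_width': 0.9996455173302249}
scene module 0.95 [350.7, 160.9] 952 [0.531 0.353 0.052] 0.083
scene module 0.75 [313.8, 139.5] 664 [0.401 0.383 0.049] 0.083
scene module 0.62 [347.6, 186.7] 1198 [0.595 0.248 0.052] 0.084
scene spare 0.71 [282.3, 180.0] 1146 [0.458 0.179 0.047] 0.073
scene bay 0.76 [205.2, 403.5] 225 [ 0.686 -0.27   0.009] 0.012
top module 0.77 [144.4, 257.8] 839 [0.384 0.396 0.062] 0.086
top module 0.69 [203.3, 179.4] 653 [0.579 0.257 0.062] 0.087
top module 0.58 [158.4, 203.1] 804 [0.52  0.366 0.062] 0.088
top spare 0.72 [232.4, 237.3] 631 [0.446 0.191 0.062] 0.075
top bay 0.56 [409.6, 149.5] 56 [ 0.684 -0.264  0.01 ] 0.013
top bay 0.24 [231.1, 236.6] 590 [0.445 0.19  0.063] 0.075
```

Run:
```python
import cv2
a=cv2.imread('pics/scene1.png');b=cv2.imread('pics/top1.png')
t=cv2.resize(b[130:300,110:300],(570,510),interpolation=cv2.INTER_CUBIC)
cv2.imwrite('pics/c1.png',t)
```

```text
(no output)
```

View pics/c1.png

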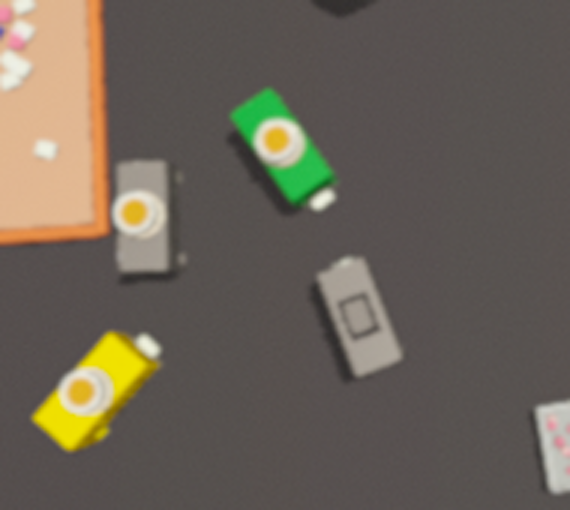

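View pics/scene1.png

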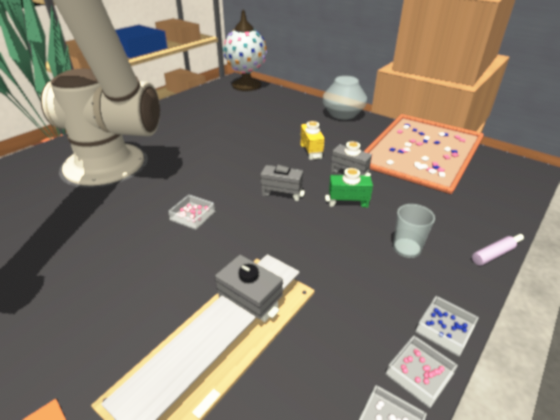

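View pics/top1.png

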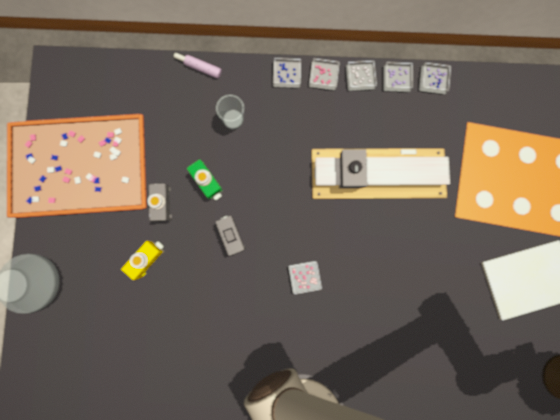

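```bash
cat >> h.py <<'E'
def rect(P,m):
    q=P[m]; q=q[~np.isnan(q).any(1)]
    (c,s,a)=cv2.minAreaRect((q[:,:2]*1000).astype(np.float32)); return np.round(c,1),np.round(s,1),round(a,1)
E
python3 - <<'E'
from h import *
m=vision.camera_model('wrist');print(m)
p,d,P=cap('top')
def near(x,y,R): return np.hypot(P[...,0]-x,P[...,1]-y)<R
z=P[...,2]
print('mod',rect(P,near(.52,.366,.075)&(z>.055)&(z<.068)), rect(P,near(.52,.366,.08)&(z>.07)))
print('spare',rect(P,near(.446,.19,.07)&(z>.055)&(z<.068)))
print('rail',rect(P,near(.62,-.2,.3)&(z>.035)&(z<.046)))
print('unit',rect(P,near(.63,-.1,.1)&(z>.06)))
s=r.sense();R=s['ee_rot']
print(R.T@(np.array([.5,-.25,.40])-s['tcp_pos'])*1000)
E
```

```text
{'vertical_fov': 67.50942361652653, 'cx': 286.7605325974114, 'cy': 210.63756732892608, 'mount': array([[ 2.16061081e-04, -9.60944673e-01, -2.76740471e-01,
         7.66293573e-02],
       [ 9.99999977e-01,  2.10453716e-04,  4.99626907e-05,
        -1.62517302e-04],
       [ 1.02296790e-05, -2.76740475e-01,  9.60944696e-01,
         2.11071733e-02],
       [ 0.00000000e+00,  0.00000000e+00,  0.00000000e+00,
         1.00000000e+00]])}
mod (array([523.9, 372. ]), array([90. , 40.8]), 6.0) (array([524.7, 371.4]), array([30.6, 30.3]), 51.4)
spare (array([447.7, 191.9]), array([89.6, 40.2]), 23.7)
rail (array([ 622.9, -188.2]), array([ 76.1, 342.3]), 3.2)
unit (array([ 620.6, -107.2]), array([89.2, 60.7]), 2.1)
[-406.52372534  241.26208028    4.69547852]
```

```bash
python3 -m creep '[[1,-511,241,0,0,0,17],[1,-511,241,0,0,0,17],[1,-511,241,0,0,0,17],[1,-511,241,0,0,0,17],[1,-511,241,0,0,0,17],[1,-511,241,0,0,0,17],[1,-511,241,0,0,0,17],[1,-511,241,0,0,0,17]]'
```

```text
time_s: 1.12
tcp_pos: [0.4254, -0.377, 0.4051]
ee_rot: [[-1.0, 0.004, 0.001], [0.004, 1.0, -0.0], [-0.001, -0.0, -1.0]]
wrist_force: [1.0, -1.1, -0.8]
gripper_width: 1.001
gripper_force: 0.0
```

```bash
python3 -m creep '[[1,-175,157,0,0,0,0],[1,-175,157,0,0,0,0],[1,-175,157,0,0,0,0],[1,-175,157,0,0,0,0],[1,-175,157,0,0,0,0],[1,-175,157,0,0,0,0],[1,-175,157,0,0,0,0],[1,-175,157,0,0,0,0]]'
python3 - <<'E'
from h import *
p,d,P=cap('wrist','w1')
z=P[...,2]
for o in vision.cut_out('wrist','bay')[:3]: print(o['conf'],o['uv'],np.nanmedian(P[o['region']],0).round(4))
rail=(z>.034)&(z<.046); print('rail',rect(P,rail))
q=P[rail]
for y0 in np.arange(-.4,-.1,.03):
    s=q[abs(q[:,1]-y0)<.008]
    if len(s)>30: print(y0.round(2),np.percentile(s[:,0],[1,99]).round(4),np.median(s[:,2]).round(4))
print('unit',rect(P,z>.06), 'plate',rect(P,(z>.004)&(z<.02)))
E
```

```text
time_s: 1.78
tcp_pos: [0.6009, -0.2211, 0.4041]
ee_rot: [[-1.0, 0.001, -0.001], [0.001, 1.0, 0.0], [0.001, 0.0, -1.0]]
wrist_force: [0.5, -0.1, -0.1]
gripper_width: 1.003
gripper_force: 0.0
0.62 [250.3, 251.6] [ 0.6844 -0.269   0.0081]
rail (array([ 624.1, -190.2]), array([ 88.6, 341.2]), 2.7)
-0.34 [0.5955 0.6646] 0.0389
-0.31 [0.5942 0.6637] 0.0389
-0.28 [0.5931 0.6624] 0.0389
-0.25 [0.5919 0.6611] 0.0389
-0.22 [0.5908 0.66  ] 0.0389
-0.19 [0.5894 0.6588] 0.0389
-0.16 [0.5882 0.6576] 0.0389
unit (array([ 614.2, -193.9]), array([229.7, 105.3]), 89.9) plate (array([ 592.2, -284.8]), array([570. , 243.7]), 71.3)
```

View pics/w1.png

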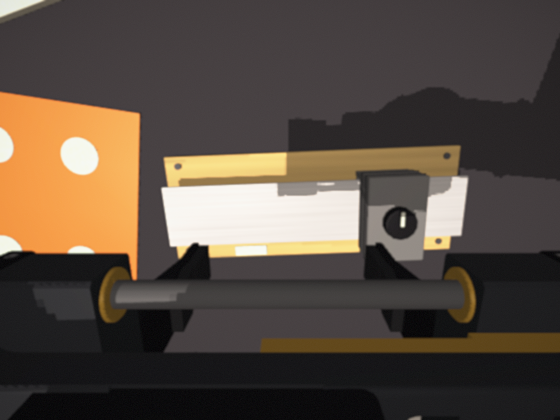

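```bash
python3 -m creep '[[1,110,590,10,0,0,0],[1,110,590,10,0,0,0],[1,110,590,10,0,0,0],[1,110,590,10,0,0,0],[1,110,590,10,0,0,0],[1,110,590,10,0,0,0],[1,110,590,10,0,0,0],[1,110,590,10,0,0,0]]'
```

```text
time_s: 2.55
tcp_pos: [0.5389, 0.1055, 0.3999]
ee_rot: [[-1.0, 0.006, 0.001], [0.006, 1.0, 0.0], [-0.001, 0.0, -1.0]]
wrist_force: [0.1, 0.7, 0.2]
gripper_width: 1.004
gripper_force: 0.0
```

```bash
python3 -m creep '[[1,50,270,0,0,0,0],[1,50,270,0,0,0,0],[1,50,270,0,0,0,0],[1,50,270,0,0,0,0],[1,50,270,0,0,0,0],[1,50,270,0,0,0,0],[1,50,270,0,0,0,0],[1,50,270,0,0,0,0]]'
python3 - <<'E'
from h import *
p,d,P=cap('wrist','w2')
z=P[...,2]; print(r.sense()['tcp_pos'])
n=np.hypot(P[...,0]-.524,P[...,1]-.372)<.08
for a,b in [(.05,.066),(.07,.2),(.003,.05)]: print(a,rect(P,n&(z>a)&(z<b)),np.nanmedian(z[n&(z>a)&(z<b)]))
E
```

```text
time_s: 3.22
tcp_pos: [0.4906, 0.3784, 0.399]
ee_rot: [[-1.0, 0.001, 0.001], [0.001, 1.0, 0.001], [-0.001, 0.001, -1.0]]
wrist_force: [0.7, -0.5, 0.5]
gripper_width: 1.002
gripper_force: 0.0
[0.49089649 0.37644488 0.39904664]
0.05 (array([523.9, 369.6]), array([89.8, 40.1]), 5.1) 0.05979114735241392
0.07 (array([523.9, 369.6]), array([30.4, 31.8]), 89.1) 0.08025617900135193
0.003 (array([517.9, 410.8]), array([129.3,  77.5]), 30.0) 0.012279774789051234
```

View pics/w2.png

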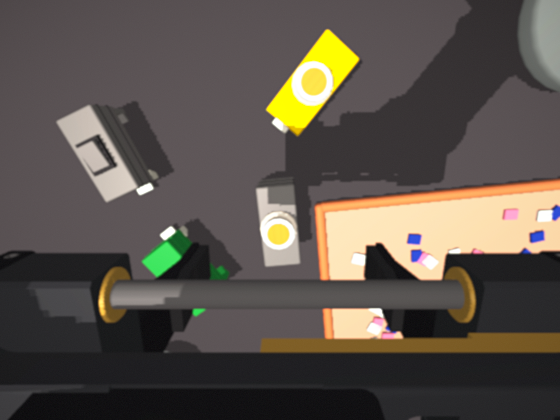

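Run:
```python
import cv2,numpy as np
f=lambda n,x,y:cv2.convertScaleAbs(cv2.resize(cv2.imread(f'pics/{n}.png')[y-32:y+32,x-32:x+32],(390,390),interpolation=cv2.INTER_CUBIC),alpha=1.6)
cv2.imwrite('pics/c2.png',np.hstack([f('scene1',350,165),f('top1',160,203)]))
```

```text
(no output)
```

View pics/c2.png

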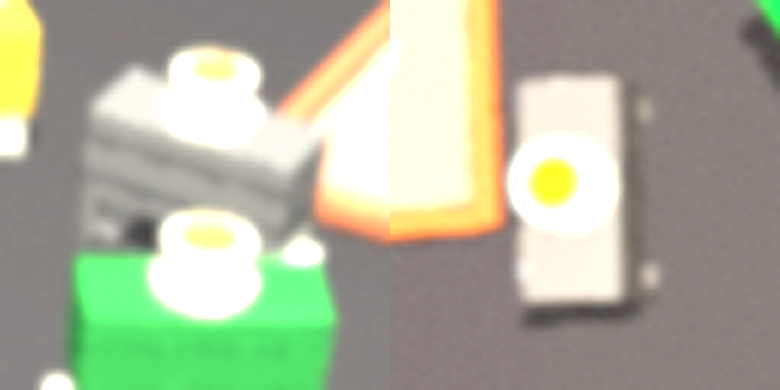

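The lampholder module shows at (278,222) with hook towards the robot and the white foot at the far end (scene crop ~(300,250)); the green one and the tray are close beside it. I'll check finger clearances and compute the grasp.

```bash
cat >> h.py <<'E'
from scipy.spatial.transform import Rotation as Ro
def row(pos,R,g):
    s=r.sense(); R0=s['ee_rot']
    return [g]+list((R0.T@(np.array(pos)-s['tcp_pos'])*1000).round(1))+list(Ro.from_matrix(R0.T@R).as_rotvec(degrees=True).round(1))
GX,GZ=.018,.026
def pose(org,yaw,th):   # TCP pose for module origin, yaw, tilt (far end up, rad)
    M=Ro.from_euler('ZY',[yaw,-th]).as_matrix()
    R=M@np.diag([-1,1,-1.]); G=np.array(org)+M@[GX,0,GZ]
    return G-R[:,2]*.164,R
E
python3 - <<'E'
from h import *
a=np.radians(5.1);c=np.array([.5239,.3696])
for cam in ['wrist','top']:
    p,d,P=cap(cam); D=P[...,:2]-c
    u=D@[np.cos(a),np.sin(a)];v=D@[-np.sin(a),np.cos(a)];z=P[...,2]
    k=(u>.003)&(u<.033)&(z>.015)&(z<.15)
    for s in (1,-1):
        w=v[k&(s*v>.024)&(s*v<.08)]*s; print(cam,s,len(w),(np.percentile(w,[0,2,20])*1000).round() if len(w) else '', np.nanmedian(z[k&(s*v>.024)&(s*v<.08)]))
t,R=pose([*c,.019],a,0);print(t,row(t,R,.29),row(t+[0,0,.08],R,.29))
E
```

```text
wrist 1 5 [48. 48. 48.] 0.015388819419655253
wrist -1 0  nan
top 1 0  nan
top -1 0  nan
[0.54182874 0.3712001  0.209     ] [0.29, np.float64(-50.5), np.float64(-2.8), np.float64(190.3), np.float64(-0.0), np.float64(-0.0), np.float64(-5.4)] [0.29, np.float64(-50.5), np.float64(-2.8), np.float64(110.3), np.float64(-0.0), np.float64(-0.0), np.float64(-5.4)]
  return np.nanmean(a, axis, out=out, keepdims=keepdims)
```

```bash
python3 -m creep '[[0.3,-51,-3,100,0,0,-5.4],[0.3,-51,-3,100,0,0,-5.4],[0.3,-51,-3,100,0,0,-5.4],[0.3,-51,-3,100,0,0,-5.4],[0.3,-51,-3,130,0,0,-5.4],[0.3,-51,-3,160,0,0,-5.4],[0.3,-51,-3,190,0,0,-5.4],[0.3,-51,-3,190,0,0,-5.4]]'
python3 - <<'E'
from h import *
t,R=pose([.5239,.3696,.019],np.radians(5.1),0);print(row(t,R,0),r.sense()['wrist_force'])
E
```

```text
time_s: 4.03
tcp_pos: [0.5409, 0.3695, 0.2048]
ee_rot: [[-0.996, -0.087, -0.008], [-0.087, 0.996, -0.007], [0.008, -0.006, -1.0]]
wrist_force: [-0.5, -0.9, -0.8]
gripper_width: 0.657
gripper_force: 0.0
[0, np.float64(-1.0), np.float64(1.5), np.float64(-4.3), np.float64(-0.3), np.float64(-0.5), np.float64(-0.1)] [-0.50133014 -0.93601421 -0.8009353 ]
```

```bash
python3 -m creep '[[0.3,0,0,0,0,0,0],[-1,0,0,0,0,0,0],[-1,0,0,0,0,0,0],[-1,0,0,0,0,0,0],[-1,0,0,0,0,0,0],[-1,0,0,0,0,0,0]]'; python3 -m creep '[[-1,0,0,-20,0,0,0],[-1,0,0,-60,0,0,0],[-1,0,0,-100,0,0,0],[-1,0,0,-140,0,0,0],[-1,0,0,-160,0,0,0]]'
```

```text
time_s: 4.53
tcp_pos: [0.5426, 0.3728, 0.2115]
ee_rot: [[-0.996, -0.091, 0.003], [-0.091, 0.996, 0.002], [-0.003, 0.002, -1.0]]
wrist_force: [-1.1, -1.6, 7.4]
gripper_width: 0.455
gripper_force: 30.0
time_s: 4.95
tcp_pos: [0.5424, 0.3728, 0.3749]
ee_rot: [[-0.996, -0.091, 0.006], [-0.091, 0.996, 0.005], [-0.006, 0.004, -1.0]]
wrist_force: [0.5, 0.7, -2.0]
gripper_width: 0.45
gripper_force: 30.0
```

```bash
cat >> h.py <<'E'
GX,GZ=.0189,.0285
B=np.array([.6274,-.2705,.040]);BY=np.radians(2.32)
def bp(X,Z,th,Y=0):
    return pose(B+Ro.from_euler('z',BY).as_matrix()@[X,Y,Z],BY,th)
def br(X,Z,th,g=-1,Y=0): return [float(v) for v in row(*bp(X,Z,th,Y),g)]
E
python3 - <<'E'
from h import *
print(br(-.018,.09,.3),bp(-.018,.09,.3))
E
```

```text
[-1.0, 31.0, -645.7, 52.3, 0.7, -16.8, 2.8] (array([ 0.5706148 , -0.27280058,  0.31948761]), array([[-9.54553424e-01, -4.04805747e-02,  2.95277976e-01],
       [-3.86725701e-02,  9.99180326e-01,  1.19628278e-02],
       [-2.95520207e-01,  8.67361738e-19, -9.55336489e-01]]))
```

```bash
python3 -m creep '[[-1,31,-646,20,0.7,-16.8,2.8],[-1,31,-646,20,0.7,-16.8,2.8],[-1,31,-646,20,0.7,-16.8,2.8],[-1,31,-646,20,0.7,-16.8,2.8],[-1,31,-646,20,0.7,-16.8,2.8],[-1,31,-646,20,0.7,-16.8,2.8],[-1,31,-646,20,0.7,-16.8,2.8],[-1,31,-646,20,0.7,-16.8,2.8]]'; python3 -c "
from h import *
print(br(-.018,.09,.3))"
```

```text
time_s: 5.62
tcp_pos: [0.5551, 0.0377, 0.3583]
ee_rot: [[-0.957, -0.041, 0.287], [-0.04, 0.999, 0.007], [-0.287, -0.005, -0.958]]
wrist_force: [0.1, -0.3, -2.8]
gripper_width: 0.459
gripper_force: 30.0
[-1.0, 8.8, -310.6, 39.4, -0.3, -0.5, 0.1]
```

```bash
python3 -m creep '[[-1,0,-100,0,0,-0.3,0],[-1,0,-200,0,0,-0.3,0],[-1,4,-290,10,0,-0.3,0],[-1,9,-310,30,0,-0.3,0],[-1,9,-310,39,0,-0.3,0],[-1,9,-310,39,0,-0.3,0],[-1,9,-310,39,0,-0.3,0],[-1,9,-310,39,0,-0.3,0]]'
python3 - <<'E'
from h import *
print(br(-.018,.09,.3), r.sense()['tcp_pos'])
p,d,P=cap('scene','s2');p,d,P=cap('wrist','w3')
a=cv2.imread('pics/s2.png')[220:420,90:350];b=cv2.imread('pics/w3.png')[100:320,150:450]
cv2.imwrite('pics/c3.png',np.hstack([cv2.resize(a,(400,308)),cv2.resize(b,(400,308))]))
E
```

```text
time_s: 6.28
tcp_pos: [0.5706, -0.2737, 0.3184]
ee_rot: [[-0.956, -0.037, 0.291], [-0.037, 0.999, 0.007], [-0.291, -0.004, -0.957]]
wrist_force: [1.6, 0.6, -3.9]
gripper_width: 0.454
gripper_force: 30.0
[-1.0, -0.4, 0.9, -1.0, -0.3, -0.3, -0.1] [ 0.57055758 -0.27371184  0.31842438]
```

View pics/c3.png

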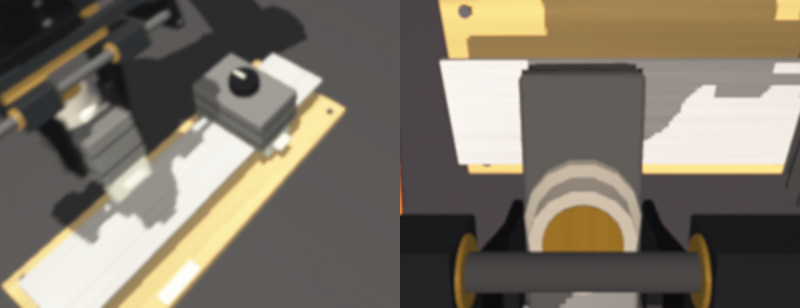

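Run:
```python
from h import *
s=r.sense();p,d,P=cap('wrist');R=s['ee_rot'];M=R@np.diag([-1,1,-1.])
org=s['tcp_pos']+R[:,2]*.164-M@[GX,0,GZ]
L=(P-org)@M
k=(abs(L[...,1])<.03)&(L[...,2]>.03)&(L[...,2]<.05)&(L[...,0]<-.022)&(L[...,0]>-.06)
q=L[k];print(len(q),'x',np.percentile(q[:,0],[1,3]),'y',np.percentile(q[:,1],[2,98]))
c=np.polyfit(q[:,0],q[:,2],1);print('top tilt rel deg',np.degrees(np.arctan(c[0])),'z at -35:',np.polyval(c,-.035))
Q=(P-B)@Ro.from_euler('z',BY).as_matrix()
for lo,hi in [(-.09,-.045),(.03,.06)]:
    k=(Q[...,1]>lo)&(Q[...,1]<hi)&(abs(Q[...,2])<.006)&(abs(Q[...,0])<.06); w=Q[k]; print('rail x',np.percentile(w[:,0],[1,99]),'z',np.median(w[:,2]))
print((s['tcp_pos'],org))
for h in [(-.018,.03,.3),(-.018,.013,.3),(-.004,.013,.3)]: print(br(*h))
```

```text
5354 x [-0.04542428 -0.04528059] y [-0.01953584  0.01831224]
top tilt rel deg 3.8205455135245843 z at -35: 0.040683764949461694
rail x [-0.03493953  0.03440767] z -0.0012310470223399692
rail x [-0.03484424  0.03463466] z -0.0012270925982051303
(array([ 0.57053608, -0.27355432,  0.3179495 ]), array([ 0.60832222, -0.27286419,  0.12825187]))
[-1.0, 17.2, -0.8, 56.6, -0.2, -0.3, -0.2]
[-1.0, 22.2, -0.7, 72.8, -0.2, -0.3, -0.2]
[-1.0, 8.8, -0.7, 76.9, -0.2, -0.3, -0.2]
```

Run:
```python
from h import *
s=r.sense();p,d,P=cap('wrist');R=s['ee_rot'];M=R@np.diag([-1,1,-1.])
org=s['tcp_pos']+R[:,2]*.164-M@[GX,0,GZ]
L=(P-org)@M
for x in np.arange(-.047,-.018,.003):
    k=(abs(L[...,1])<.015)&(L[...,2]>.025)&(L[...,2]<.05)&(abs(L[...,0]-x)<.0015)
    print(x.round(3),k.sum(),np.median(L[...,2][k]).round(4))
```

```text
-0.047 71 0.0298
-0.044 700 0.0405
-0.041 512 0.0411
-0.038 509 0.0411
-0.035 505 0.0411
-0.032 494 0.0411
-0.029 495 0.041
-0.026 469 0.0411
-0.023 469 0.0411
-0.02 542 0.0412
```

```bash
python3 -m creep '[[-1,9,-1,28,0,-0.3,0],[-1,17,-1,57,0,-0.3,0],[-1,22,-1,71,0,-0.3,0],[-1,22,-1,71,0,-0.3,0],[-1,22,-1,71,0,-0.3,0],[-1,22,-1,71,0,-0.3,0]]'
python3 - <<'E'
from h import *
print(r.sense()['wrist_force'])
for h in [(-.018,.013,.3),(-.011,.013,.3),(-.004,.013,.3)]: print(br(*h))
E
```

```text
time_s: 6.98
tcp_pos: [0.5723, -0.2708, 0.248]
ee_rot: [[-0.952, -0.042, 0.302], [-0.042, 0.999, 0.007], [-0.302, -0.006, -0.953]]
wrist_force: [0.3, 1.8, -2.6]
gripper_width: 0.456
gripper_force: 30.0
[ 0.25098901  1.84793113 -2.55663649]
[-1.0, 3.4, -1.8, 4.8, -0.3, 0.4, 0.2]
[-1.0, -3.3, -1.9, 6.9, -0.3, 0.4, 0.2]
[-1.0, -10.0, -1.9, 9.0, -0.3, 0.4, 0.2]
```

```bash
python3 -m creep '[[-1,2,-1,2,0,0,0],[-1,2,-1,2,0,0,0],[-1,2,-1,2,0,0,0],[-1,2,-1,2,0,0,0]]'
python3 - <<'E'
from h import *
print(r.sense()['wrist_force'])
for h in [(-.018,.013,.3),(-.011,.013,.3),(-.004,.013,.3)]: print(br(*h))
E
```

```text
time_s: 7.32
tcp_pos: [0.5702, -0.2727, 0.2444]
ee_rot: [[-0.953, -0.04, 0.3], [-0.04, 0.999, 0.007], [-0.3, -0.005, -0.954]]
wrist_force: [0.2, 0.5, -3.2]
gripper_width: 0.456
gripper_force: 30.0
[ 0.22644974  0.5458615  -3.17211121]
[-1.0, 0.2, -0.1, 2.0, -0.3, 0.3, 0.1]
[-1.0, -6.5, -0.1, 4.1, -0.3, 0.3, 0.1]
[-1.0, -13.2, -0.1, 6.2, -0.3, 0.3, 0.1]
```

```bash
python3 -m creep '[[-1,-3,0,3,0,0,0],[-1,-7,0,4.2,0,0,0],[-1,-10,0,5,0,0,0],[-1,-13,0,6,0,0,0],[-1,-13,0,6,0,0,0],[-1,-13,0,6,0,0,0],[-1,-13,0,6,0,0,0]]'
python3 - <<'E'
from h import *
print(r.sense()['wrist_force'])
for h in [(-.004,.012,.3),(-.002,.009,.2),(-.001,.005,.1),(0,.001,.02),(0,-.001,-.01)]: print(br(*h))
E
```

```text
time_s: 7.9
tcp_pos: [0.5842, -0.2721, 0.2416]
ee_rot: [[-0.953, -0.04, 0.299], [-0.04, 0.999, 0.008], [-0.299, -0.005, -0.954]]
wrist_force: [-0.7, -0.1, -3.9]
gripper_width: 0.457
gripper_force: 30.0
[-0.70904566 -0.08514945 -3.85603187]
[-1.0, -0.3, -0.2, 0.2, -0.3, 0.2, 0.1]
[-1.0, -20.4, -0.2, 6.6, -0.3, 5.9, 0.1]
[-1.0, -38.9, -0.2, 15.5, -0.3, 11.7, 0.0]
[-1.0, -53.2, -0.1, 24.8, -0.3, 16.2, 0.0]
[-1.0, -58.0, -0.1, 29.0, -0.3, 18.0, 0.0]
```

```bash
python3 -m creep '[[-1,-10,0,3.3,0,3,0],[-1,-20,0,6.6,0,5.9,0],[-1,-30,0,11,0,8.8,0],[-1,-39,0,15.5,0,11.7,0],[-1,-39,0,15.5,0,11.7,0],[-1,-39,0,15.5,0,11.7,0],[-1,-39,0,15.5,0,11.7,0]]'
python3 - <<'E'
from h import *
print(r.sense()['wrist_force'],r.sense()['moment'])
for h in [(-.001,.005,.1),(0,.001,.02),(0,-.001,-.01),(0,-.003,-.02)]: print(br(*h))
E
```

```text
time_s: 8.48
tcp_pos: [0.6262, -0.2705, 0.239]
ee_rot: [[-0.994, -0.04, 0.103], [-0.04, 0.999, -0.001], [-0.103, -0.005, -0.995]]
wrist_force: [2.8, -2.0, -2.9]
gripper_width: 0.46
gripper_force: 30.0
[ 2.77394769 -1.95302486 -2.854918  ] [-0.0828541  -0.57102192 -0.03848375]
[-1.0, 0.3, -0.1, 0.6, -0.3, 0.2, 0.0]
[-1.0, -15.6, -0.0, 6.8, -0.3, 4.8, -0.0]
[-1.0, -21.1, -0.0, 9.9, -0.3, 6.5, -0.0]
[-1.0, -22.8, -0.0, 12.3, -0.3, 7.1, -0.0]
```

```bash
python3 -m creep '[[-1,-8,0,3.4,0,2.4,0],[-1,-15.6,0,6.8,0,4.8,0],[-1,-21,0,10,0,6.5,0],[-1,-23,0,12.5,0,7.1,0],[-1,-23,0,12.5,0,7.1,0],[-1,-23,0,12.5,0,7.1,0]]'
python3 - <<'E'
from h import *
print(r.sense()['wrist_force'],r.sense()['moment'])
for h in [(0,0,0),(0,-.003,-.02)]: print(br(*h))
p,d,P=cap('wrist','w4')
s=r.sense();Q=(P-B)@Ro.from_euler('z',BY).as_matrix()
k=(abs(Q[...,1])<.015)&(Q[...,0]<-.022)&(Q[...,0]>-.043)&(Q[...,2]>.03)&(Q[...,2]<.06)
c=np.polyfit(Q[k][:,0],Q[k][:,2],1);print('tilt',c[0],'z-35',np.polyval(c,-.035),'xmin',np.percentile(Q[...,0][(abs(Q[...,1])<.015)&(Q[...,2]>.03)&(Q[...,2]<.06)],1))
E
```

```text
time_s: 8.98
tcp_pos: [0.65, -0.2696, 0.2328]
ee_rot: [[-0.999, -0.041, -0.021], [-0.041, 0.999, -0.007], [0.021, -0.006, -1.0]]
wrist_force: [-2.4, 2.4, 11.1]
gripper_width: 0.457
gripper_force: 30.0
[-2.35653277  2.40031166 11.09298079] [0.85332079 0.71677715 0.08142253]
[-1.0, 3.7, -0.0, 0.3, -0.4, -1.2, 0.0]
[-1.0, -0.3, -0.0, 3.7, -0.4, -0.1, 0.0]
tilt -0.015402059709999591 z-35 0.04199913187732292 xmin -0.04480921960358966
```

```bash
python3 -m creep '[[-1,3.7,0,1,0,-1.2,0],[-1,3.7,0,2,0,-1.2,0],[-1,3.7,0,2,0,-1.2,0],[-0.1,3.7,0,0,0,-1.2,0],[0.1,3.7,0,0,0,-1.2,0],[0.2,3.7,0,0,0,-1.2,0],[0.3,3.7,0,0,0,-1.2,0],[0.3,3.7,0,0,0,-1.2,0]]'
python3 - <<'E'
from h import *
print(r.sense()['wrist_force'],br(0,.1,0,.3))
p,d,P=cap('wrist','w4')
Q=(P-B)@Ro.from_euler('z',BY).as_matrix()
k=(abs(Q[...,1])<.015)&(Q[...,0]<-.022)&(Q[...,0]>-.043)&(Q[...,2]>.03)&(Q[...,2]<.06)
c=np.polyfit(Q[k][:,0],Q[k][:,2],1);print('tilt',c[0],'z-35',np.polyval(c,-.035),'xmin',np.percentile(Q[...,0][(abs(Q[...,1])<.015)&(Q[...,2]>.03)&(Q[...,2]<.06)],1))
E
```

```text
time_s: 9.7
tcp_pos: [0.6461, -0.2697, 0.228]
ee_rot: [[-0.999, -0.04, -0.004], [-0.04, 0.999, -0.005], [0.004, -0.004, -1.0]]
wrist_force: [-0.4, 0.5, 0.0]
gripper_width: 0.625
gripper_force: 0.0
[-0.35587337  0.48951618  0.00423107] [0.3, 0.3, -0.5, -104.5, -0.3, -0.2, -0.0]
tilt 0.0008112400622396092 z-35 0.04089841286831652 xmin -0.04509573877679511
```

```bash
python3 -m creep '[[0.3,0,0,-30,0,0,0],[0.3,0,0,-70,0,0,0],[0.3,0,0,-110,0,0,0],[0.3,20,0,-150,0,0,0],[0.3,60,0,-170,0,0,0],[0.3,60,0,-170,0,0,0],[0.3,60,0,-170,0,0,0]]'
python3 - <<'E'
from h import *
for c in ['wrist','top']:
    p,d,P=cap(c,'end_'+c)
    Q=(P-B)@Ro.from_euler('z',BY).as_matrix()
    k=(abs(Q[...,1])<.04)&(abs(Q[...,0])<.06)&(Q[...,2]>.03)&(Q[...,2]<.048)
    q=Q[k];A=np.c_[q[:,:2],np.ones(len(q))];print(c,rect(Q,k),np.linalg.lstsq(A,q[:,2],rcond=None)[0])
cap('scene','end_s')
cv2.imwrite('pics/c5.png',cv2.resize(cv2.imread('pics/end_s.png')[220:420,90:350],(780,600),interpolation=cv2.INTER_CUBIC))
E
```

```text
time_s: 10.33
tcp_pos: [0.5855, -0.2715, 0.4016]
ee_rot: [[-0.999, -0.039, 0.001], [-0.039, 0.999, -0.006], [-0.001, -0.006, -1.0]]
wrist_force: [0.2, -0.3, 0.2]
gripper_width: 0.647
gripper_force: 0.0
wrist (array([-0.7, -1.9]), array([90., 40.]), 0.4) [0.00736462 0.00322701 0.0410529 ]
top (array([0., 0.]), array([0., 0.]), 0.0) [0. 0. 0.]
```

View pics/c5.png

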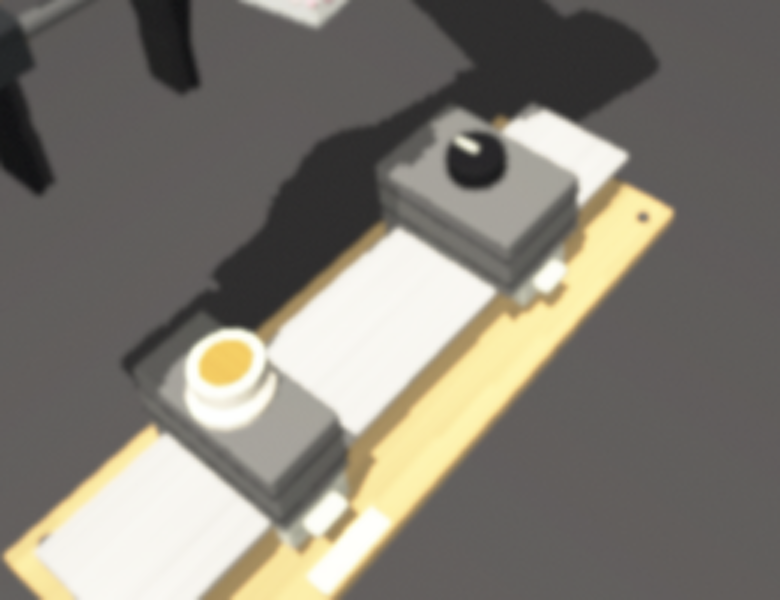

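```bash
python3 -c "
from station import r
print(r.finish_job())"
```

```text
the job is handed in; nothing more can be done
None
```

The lampholder module is hooked under the near edge, flat on the rail in the free bay (about 1 mm off centre across, 2 mm along), and released. The foot looks clicked in, judging by the flat seating and the picture (no joint reading). The spare was not touched, and the job is handed in at about 10.5 s.

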